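# Unclip the cover of the orange filter housing

### The job

The filter in the housing with the orange cover is due for a change. Squeeze the two black snap tabs of the orange cover together to release it, lift it straight off, and set it down flat, tabs up, inside the steel tray; leave the blue cover clipped on its housing.

Things in the scene. Friction and masses are not known exactly. Their poses are not given: they have to be found in the camera images.
- cover_orange: Orange square clip-on cover, plate 92 x 92 x 6 mm, 114 g, on a fixed grey filter housing (100 x 100 mm, 60 mm high). Origin: centre under its skirt (64 x 56 mm), 22 mm below the plate; z up. Clipped on, the origin is 38 mm above the bench; rise 25 mm to clear the housing. It lies flat on its skirt. Two black tabs stand on it: lift it by them, squeezed.
- tabs_orange (a point): Point midway between the orange cover's tabs, 50 mm above its origin; axes as the cover. Tabs at +y and -y: 24 mm wide along x, 40 mm tall over the plate, tops 18 mm above here, outer faces 50 mm apart. Each slides in along y, 11 mm, sprung 2.4 to 9 N, to 28 mm apart; hooks let go only with both in over 5 mm (best fully in). They spring back when freed. Centre the grip within 3 mm.
- cover_blue: The same cover in blue, clipped on a second identical grey housing; to be left alone. Origin and axes as for the orange one.
- tray: Open square stainless steel tray, fixed, 150 x 150 mm outside, 20 mm high, walls and floor 3 mm thick. Origin: centre of its underside, z up; the inner floor is at z = 3 mm.
Things that resemble listed ones, but are neither listed nor needed, are in the scene too. Of the things shaped like the cover_orange, the orange one is meant.

How it is judged:
On the way, in this order (a step that is already met when the one before it is completed fails the run):
1. the fingers squeeze the orange cover's tabs while it is still on its housing (contact force between the fingers and cover_orange above 5 N and distance of cover_orange from where it was at the start of the episode below 0.01 m), for 0.1 s.
2. the orange cover is off its housing, held by the fingers, upright (height (world z) of cover_orange above 0.07 m and contact force between the fingers and cover_orange above 2 N and angle between cover_orange's own z axis and vertical below 0.35 rad), for 0.1 s.
3. the orange cover is lowered into the tray, to within 20 mm of its floor, still held (z of cover_orange in the frame of tray below 0.023 m and contact force between the fingers and cover_orange above 1 N and x of cover_orange in the frame of tray between -0.05 and 0.05 m and y of cover_orange in the frame of tray between -0.05 and 0.05 m), for 0.05 s.
At the end, for the whole second after the job is handed in: The orange cover rests in the steel tray, tabs up, level within 10 degrees, its skirt on the tray floor (within 5 mm) and its centre within 50 mm of the tray's centre along each tray side, at rest; the blue cover is within 10 mm of where it was, on its housing (z of cover_orange in the frame of tray below 0.008 m and angle between cover_orange's own z axis and vertical below 0.17 rad and x of cover_orange in the frame of tray between -0.05 and 0.05 m and y of cover_orange in the frame of tray between -0.05 and 0.05 m and linear speed of cover_orange below 0.02 m/s and distance of cover_blue from where it was at the start of the episode below 0.01 m); the robot touches nothing.
It fails at once if the blue cover is pulled off or shifted by more than 10 mm (distance of cover_blue from where it was at the start of the episode above 0.01 m).
It also fails if it takes over 38 s, if anything falls off the work surface, if the arm or the gripper's body presses on something with over 40 N, if the wrist force passes 120 N, or if a joint passes its speed limit or range.

### The arm

A 7-joint arm with a two-finger parallel gripper is mounted at the origin on a cart in front of the work surface, level with it; the furniture and walls round the work are solid. World frame = base frame: x ahead of the robot, y to its left, z up, the work surface at z = 0. Lengths are in m, angles in rad, forces in N, time in s.
With the tool pointing down it reaches from about 0.4 to 0.85 m from the base axis. Payload 10.4 kg.
Tool frame: the origin (TCP) lies between the finger pads; the fingertips stand 19 mm ahead of it and the grasp point (between the pads) is the TCP; z points along the fingers, x is the direction in which the jaws open and shut, and the axes are right-handed (so a half turn about z gives the same grasp; the last joint's range is limited). The gripper opens to 87 mm and grips with 3 to 60 N. Pads are 19 mm wide; open, the fingers measure 117 mm over their backs; the gripper's body (75 mm by 190 mm) begins 51 mm behind the grasp point.
Start: joints at [-1.262, 0.332, -0.065, 1.46, 0.022, 1.35, -0.088], TCP at [0.204, 0.591, 0.242] pointing down, gripper open.
Joint ranges: [-2.6, 2.6], [-0.5, 2.12], [-1.47, 1.34], [0.16, 2.42], [-1.27, 4.41], [0.06, 2.06], [-2.6, 2.6]. Speed limits (rad/s): [2.22, 2.22, 2.79, 2.79, 3.14, 3.14, 3.14].

### API

Orientations are given as a unit quaternion [x, y, z, w].
In Python, from bench import * gives the robot as it stands.
- The arm moves only by the tool step_arm, never from a script. Its argument "commands" is a list of rows, each a list of 6 numbers: the shift along the tool's x, y, z in m, then the turn, a rotation vector about the tool's x, y, z in rad. In form: [[tx, ty, tz, rx, ry, rz], ...]. A call has 1 to 12 rows; each row shifts and turns the commanded pose from where the row before left it, along the tool's axes as they then stand; what a row does not reach is not made up. A row lasts 1/10 s, in which the tool goes at most 50 mm and 8.59 degrees, less where a joint would pass 70% of its speed; a pose out of reach is approached as far as the arm can. A call with a gripper value outside its range is refused whole. "gripper" is the opening, from 0 (shut) to 1 (fully open), set as the call begins (left out, the last holds). The fingers move at their own pace and stop on an object; "grip_force" is the grip in N (left out, the last holds). Time passes only in rows, so rows that do not move let the fingers close. It gives the time, the measured TCP pose, the force and the opening at its end, in the units of the state.
- read_state(): the state, without advancing time (a new reading comes with each control period).
- camera(name): name is "scene" or "top" or "wrist"; returns the picture (480x640x3 uint8, red, green, blue); there is no depth.
- get_calibration(name): a dict with "fx", "fy", "cx", "cy" (pixels), "R" (3x3) and "t" (3): a world point X has camera coordinates R X + t. Camera axes: x right, y down, z forward; pixel columns grow to the right and rows downward; lengths in m; the calibration is good to about 2 mm. A picture is of the moment at which its call begins: read the wrist's pose just before it. get_calibration takes no time and is no camera call; for the wrist camera it gives the pose at the moment of the call.
- close_job(): hands the job in, once; it reports no verdict.
The state is a dict: "time": time; "joint_positions": joint angles; "joint_vel": joint speeds; "joint_torque": joint torques, N m; "ee_pos": TCP position; "eef_rot": TCP orientation; "ft_force": force on the tool from outside, world axes, zero at the start; "torque": the same for the moment, N m; "width": finger opening in m.
Only numpy, scipy, OpenCV 4.12 (cv2) and the standard library are available. Lean on these libraries where they do the work, as an engineer would, in place of code of your own. Each camera call takes 0.05 s, during which the arm holds its last target. There are 200 camera calls.

## Working session

There is one attempt and no reset: what is moved stays moved. The work goes in short steps, Python scripts to look and compute and a tool call to move; the robot and the scene stay as the last step left them, time stands still between calls to the robot, and variables do not carry over. Pictures are saved under pics/ and viewed, on a budget of 10 in all, crops included, one or two more only if the job needs it, and the job is handed in when it is done.

Besides the shell and the picture viewer there is one more tool, called after "Call:" in YAML: its name, and indented under it one key for each argument. step_arm: Moves the arm, as the interface text tells. Its arguments: {"type":"object","properties":{"commands":{"type":"array","items":{"type":"array","items":{"type":"number"}}},"gripper":{"type":"number"},"grip_force":{"type":"number"}},"required":["commands"]}

```bash
mkdir -p pics; ls; python3 - <<'E'
from bench import *
import cv2,numpy as np
s=read_state();print(s['time'],s['ee_pos'],s['eef_rot'],s['width'])
for n in("scene","top"):
    im=camera(n);cv2.imwrite(f"pics/{n}0.png",im[...,::-1]);c=get_calibration(n);print(n,{k:np.round(v,4).tolist() for k,v in c.items()})
E
```

```text
pics
0.0 [0.20346624 0.59056754 0.24075285] [ 8.14161378e-01  5.80638218e-01 -5.65018211e-04  4.37507350e-04] 0.08649266004081728
scene {'fx': 484.7356, 'fy': 484.7356, 'cx': 327.474, 'cy': 236.0496, 'R': [[0.8148, -0.5797, 0.0063], [-0.4204, -0.5982, -0.6822], [0.3992, 0.5532, -0.7311]], 't': [-0.3748, 0.2808, 0.8633]}
top {'fx': 508.485, 'fy': 508.485, 'cx': 314.6254, 'cy': 236.3164, 'R': [[0.0092, -1.0, 0.0029], [-0.9966, -0.0094, -0.082], [0.082, -0.0022, -0.9966]], 't': [0.0193, 0.4795, 1.1721]}
```

View pics/top0.png

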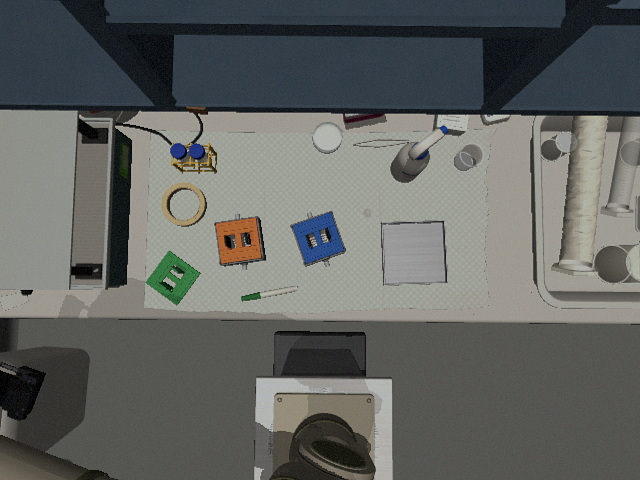

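View pics/scene0.png

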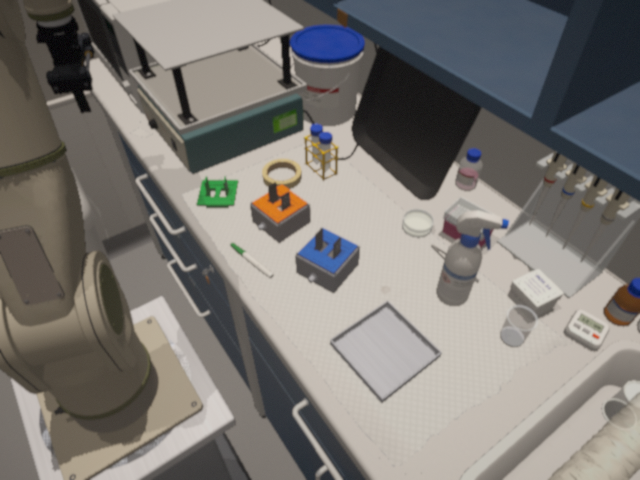

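The orange cover is at top px (240,240). Similar things are the blue cover (319,238), which is clipped and must be left, and a green cover (173,277), which is not listed. Orange fits the description. The tray is at (413,252). Next I measure and make a confirming crop.

```bash
cat > h.py <<'E'
from bench import *
import cv2,numpy as np
from scipy.spatial.transform import Rotation as Ro
def ray(c,uv,z):
    uv=np.atleast_2d(uv).astype(float);R=np.array(c['R']);t=np.array(c['t'])
    d=np.c_[(uv[:,0]-c['cx'])/c['fx'],(uv[:,1]-c['cy'])/c['fy'],np.ones(len(uv))]@R
    o=-R.T@t
    return o+d*((z-o[2])/d[:,2])[:,None]
def mask(im,lo,hi):
    m=cv2.inRange(cv2.cvtColor(im,cv2.COLOR_RGB2HSV),lo,hi)
    cs,_=cv2.findContours(m,cv2.RETR_EXTERNAL,cv2.CHAIN_APPROX_NONE)
    return cs
def rect(c,cnt,z):
    P=ray(c,cnt.reshape(-1,2),z)[:,:2]
    (a,b),s,an=cv2.minAreaRect((P*1000).astype(np.float32))
    return np.round([a,b,*s,an],1)
E
python3 - <<'E'
from h import *
for n in("top","scene"):
    im=cv2.imread(f"pics/{n}0.png")[...,::-1].copy();c=get_calibration(n)
    print(n,"cam",-np.array(c['R']).T@c['t'])
    for nm,lo,hi in(("orange",(5,150,120),(20,255,255)),("blue",(105,150,100),(120,255,255))):
        for k in mask(im,lo,hi):
            if cv2.contourArea(k)>500: print(nm,cv2.boundingRect(k),rect(c,k,.066))
im=cv2.imread("pics/top0.png");c=get_calibration("top")
g=cv2.cvtColor(im,cv2.COLOR_BGR2GRAY)
print(g[250,372:456].tolist());print(g[210:295,413].tolist())
cv2.imwrite("pics/crop.png",cv2.resize(im[205:305,200:340],None,fx=5.5,fy=5.5,interpolation=cv2.INTER_CUBIC))
E
```

```text
top cam [0.3815425  0.02634733 1.20737796]
orange (216, 218, 45, 46) [465.  196.   90.7  90.7   9.1]
blue (293, 213, 51, 51) [472.6  16.6  90.5  90.6  20. ]
scene cam [ 0.07872767 -0.52687896  0.82513427]
orange (253, 185, 53, 38) [465.2 198.   94.3  94.9   9.1]
blue (300, 231, 55, 41) [470.5  15.9  83.1  84.9  20.2]
blue (290, 25, 74, 35) [1020.8  793.9  254.5  251.6   55.3]
[158, 163, 165, 164, 162, 159, 157, 157, 161, 166, 66, 148, 135, 156, 152, 154, 155, 156, 155, 159, 157, 156, 156, 156, 156, 156, 152, 155, 156, 153, 158, 153, 152, 154, 152, 151, 155, 154, 155, 152, 153, 153, 154, 152, 151, 153, 150, 150, 152, 149, 149, 145, 151, 147, 149, 149, 145, 147, 147, 146, 145, 150, 147, 148, 145, 146, 143, 144, 144, 146, 150, 125, 49, 45, 126, 163, 160, 155, 160, 164, 166, 169, 162, 158]
[168, 163, 163, 156, 153, 162, 165, 163, 163, 160, 157, 147, 55, 93, 157, 154, 150, 148, 149, 146, 146, 147, 150, 152, 151, 148, 148, 152, 154, 154, 155, 152, 154, 151, 152, 150, 147, 151, 155, 155, 153, 152, 159, 150, 149, 152, 154, 154, 151, 157, 159, 152, 151, 154, 154, 153, 153, 157, 156, 153, 154, 159, 155, 150, 155, 156, 157, 153, 152, 152, 153, 153, 124, 96, 157, 160, 162, 161, 164, 165, 165, 158, 155, 159, 158]
```

View pics/crop.png

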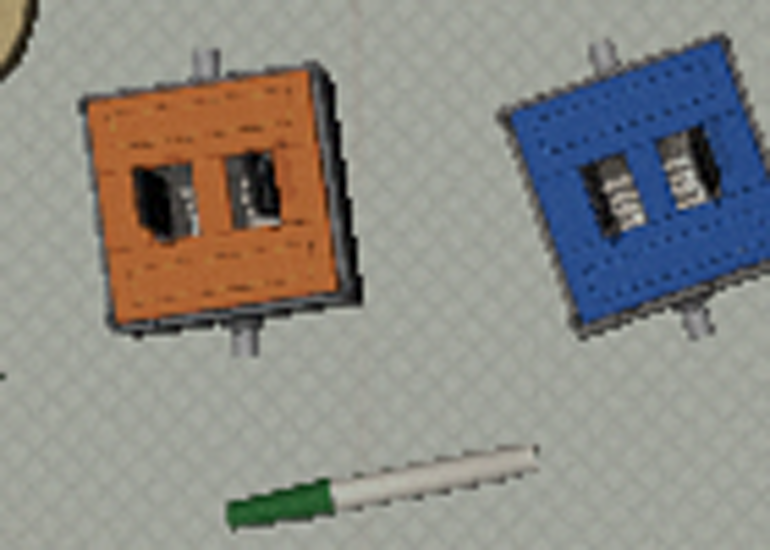

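The crop confirms the orange cover: black tabs at crop (150,200) and (268,190), so the squeeze axis is the cover's y at yaw ≈ 9.1°. The plate measures 91 x 91 mm at z=0.066, and both views agree within 2 mm. Now the tray and the transit numbers.

```bash
python3 - <<'E'
from h import *
c=get_calibration("top")
P=ray(c,[[382,250],[444.5,250],[413,222],[413,283]],.02);print(P.round(3))
print("oven right/front edge",ray(c,[[130,150],[110,290]],.15).round(3), "counter edge",ray(c,[[300,318]],0).round(3))
s=read_state();R=Ro.from_quat(s['eef_rot']).as_matrix();p=s['ee_pos']
a=np.array([.22,.38,.24]);b=np.array([.465,.197,.24])
print((R.T@(a-p)).round(4),(R.T@(b-a)).round(4)); print(np.degrees(np.arctan2(R[1,0],R[0,0])))
E
```

```text
[[ 0.449 -0.134  0.02 ]
 [ 0.45  -0.28   0.02 ]
 [ 0.515 -0.207  0.02 ]
 [ 0.372 -0.206  0.02 ]]
oven right/front edge [[0.648 0.416 0.15 ]
 [0.353 0.446 0.15 ]] counter edge [[0.288 0.056 0.   ]]
[-0.1937  0.0842  0.0011] [-9.320e-02  2.912e-01  1.000e-04]
70.99232304266947
```

Call:
step_arm:
  commands:
    - [-0.032,0.014,0,0,0,0]
    - [-0.032,0.014,0,0,0,0]
    - [-0.032,0.014,0,0,0,0]
    - [-0.032,0.014,0,0,0,0]
    - [-0.032,0.014,0,0,0,0]
    - [-0.033,0.014,0,0,0,0]
    - [0,0,0,0,0,0]
  gripper: 1

```text
time: 0.8
ee_pos: [0.2211, 0.3774, 0.2415]
eef_rot: [0.815, 0.579, -0.0, 0.0]
ft_force: [0.7, 1.2, 0.1]
width: 0.0868
```

Call:
step_arm:
  commands:
    - [-0.013,0.036,0,0,0,0]
    - [-0.013,0.036,0,0,0,0]
    - [-0.012,0.036,0,0,0,0]
    - [-0.011,0.036,0,0,0,0]
    - [-0.011,0.036,0,0,0,0]
    - [-0.011,0.037,0,0,0,0]
    - [-0.011,0.037,0,0,0,0]
    - [-0.011,0.037,0,0,0,-0.12]
    - [0,0,0,0,0,-0.12]
    - [0,0,0,0,0,-0.125]
    - [0,0,0,0,0,-0.125]
    - [0,0,0,0,0,0]

```text
time: 2.0
ee_pos: [0.465, 0.1987, 0.2412]
eef_rot: [0.648, 0.762, -0.0, -0.0]
ft_force: [-0.7, -0.1, -0.2]
width: 0.0869
```

```bash
python3 - <<'E'
from h import *
s=read_state();R=Ro.from_quat(s['eef_rot']).as_matrix();print(s['time'],s['ee_pos'],R.round(3).tolist(),s['ft_force'])
c=get_calibration("wrist");im=camera("wrist");cv2.imwrite("pics/w1.png",im[...,::-1])
np.save("wc.npy",c,allow_pickle=True)
for k in mask(im,(5,150,80),(20,255,255)):
    if cv2.contourArea(k)>1500: print(cv2.boundingRect(k),rect(c,k,.066))
E
```

```text
2.0 [0.46499783 0.19867209 0.24121152] [[-0.16, 0.987, -0.0], [0.987, 0.16, -0.0], [-0.0, -0.0, -1.0]] [-0.67627219 -0.14585466 -0.15804328]
(270, 171, 96, 90) [464.4 197.7  89.2  90.2   9.2]
```

View pics/w1.png

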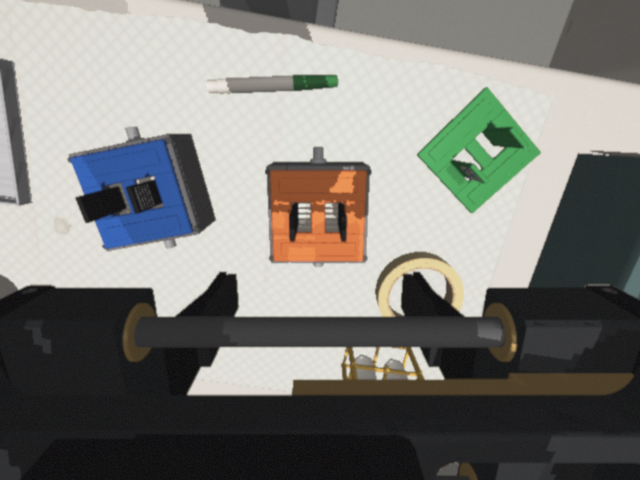

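The wrist view shows the orange cover centred at px (318,213), both black tabs at (293,222) and (343,222), lined up with the jaws. The wrist fix is (464.4,197.7) with yaw 9.2°, matching the scene and top fixes within 2 mm. Now I descend.

Call:
step_arm:
  commands:
    - [-0.001,0,0.03,0,0,0]
    - [0,0,0.04,0,0,0]
    - [0,0,0.04,0,0,0]
    - [0,0,0.025,0,0,0]
    - [0,0,0.011,0,0,0]
    - [0,0,0.005,0,0,0]
    - [0,0,0,0,0,0]
    - [0,0,0,0,0,0]

```text
time: 2.85
ee_pos: [0.4659, 0.1979, 0.0918]
eef_rot: [0.649, 0.761, 0.001, 0.0]
ft_force: [-0.5, 0.1, 0.2]
width: 0.0869
```

```bash
python3 - <<'E'
from h import *
s=read_state();print(s['time'],s['ee_pos'],s['ft_force'])
im=camera("scene");cv2.imwrite("pics/s1.png",cv2.resize(im[120:300,180:420],None,fx=3,fy=3,interpolation=cv2.INTER_CUBIC)[...,::-1])
E
```

```text
2.85 [0.46591985 0.19788355 0.09181556] [-0.51257575  0.05617999  0.24485565]
```

View pics/s1.png

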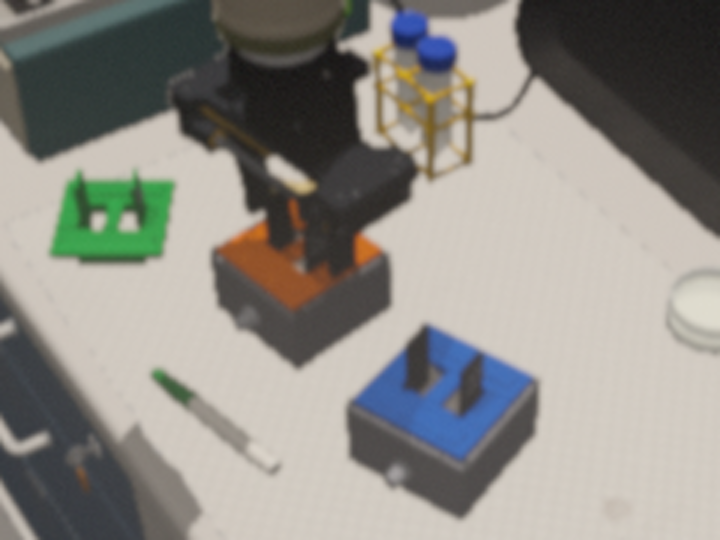

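The fingers straddle the orange tabs (crop 290,235) with nothing touched. I'm closing now.

Call:
step_arm:
  commands:
    - [0,-0.001,0.002,0,0,0]
    - [0,0,0,0,0,0]
    - [0,0,0,0,0,0]
    - [0,0,0,0,0,0]
    - [0,0,0,0,0,0]
    - [0,0,0,0,0,0]
    - [0,0,0,0,0,0]
    - [0,0,0,0,0,0]
    - [0,0,0,0,0,0]
    - [0,0,0,0,0,0]
  gripper: 0
  grip_force: 30

```text
time: 3.9
ee_pos: [0.4642, 0.1973, 0.089]
eef_rot: [0.649, 0.761, 0.0, -0.0]
ft_force: [-2.5, -1.7, 6.8]
width: 0.0257
```

Call:
step_arm:
  commands:
    - [0,0,0,0,0,0]
    - [0,0,-0.005,0,0,0]
    - [0,0,-0.005,0,0,0]
    - [0,0,-0.01,0,0,0]
    - [0,0,-0.01,0,0,0]
    - [0,0,-0.015,0,0,0]
    - [0,0,-0.02,0,0,0]
    - [0,0,-0.02,0,0,0]
    - [0,0,-0.02,0,0,0]
    - [0,0,0,0,0,0]

```text
time: 4.9
ee_pos: [0.4655, 0.1979, 0.1968]
eef_rot: [0.649, 0.761, 0.003, 0.001]
ft_force: [0.3, 0.1, -1.3]
width: 0.0256
```

```bash
python3 - <<'E'
from h import *
s=read_state();R=Ro.from_quat(s['eef_rot']).as_matrix();p=s['ee_pos'];print(s['time'],p,s['ft_force'],s['width'])
print("to tray",(R.T@(np.array([.4435,-.207,p[2]])-p)).round(4))
im=camera("scene");cv2.imwrite("pics/s2.png",cv2.resize(im[90:300,180:420],None,fx=2.8,fy=2.8,interpolation=cv2.INTER_CUBIC)[...,::-1])
E
```

```text
4.9 [0.46552038 0.19786937 0.19680688] [ 0.3446929   0.14285285 -1.32838405] 0.025550594374530403
to tray [-0.3964 -0.0855 -0.0013]
```

View pics/s2.png

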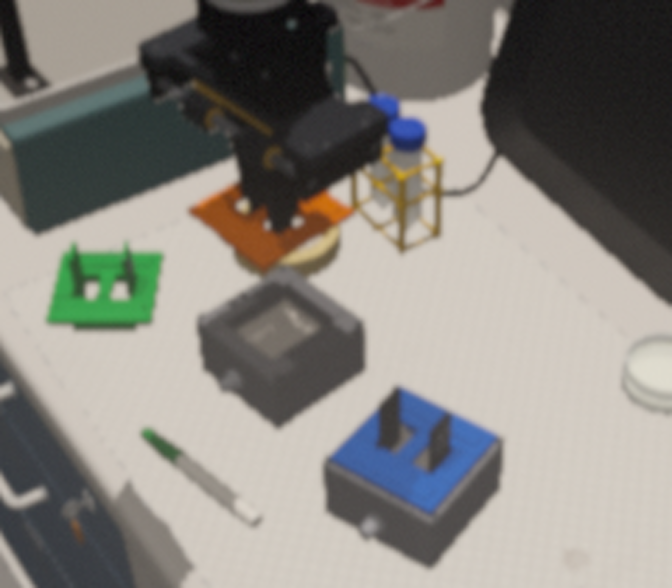

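The cover is off its housing (crop 260,335 now open), level, held at (270,225), and the blue cover is untouched. Moving over to the tray.

Call:
step_arm:
  commands:
    - [-0.02,-0.004,-0.02,0,0,0]
    - [-0.035,-0.008,-0.01,0,0,0]
    - [-0.04,-0.009,0,0,0,0]
    - [-0.04,-0.009,0,0,0,0]
    - [-0.04,-0.009,0,0,0,0]
    - [-0.04,-0.009,0,0,0,0]
    - [-0.04,-0.009,0,0,0,0]
    - [-0.04,-0.009,0,0,0,0]
    - [-0.04,-0.009,0,0,0,0]
    - [-0.036,-0.006,0,0,0,0]
    - [-0.025,-0.004,0,0,0,0]
    - [0,0,0,0,0,0]

```text
time: 6.15
ee_pos: [0.4414, -0.2107, 0.2229]
eef_rot: [0.651, 0.759, -0.001, 0.0]
ft_force: [0.7, 0.4, -1.6]
width: 0.0257
```

```bash
python3 - <<'E'
from h import *
s=read_state();print(s['time'],s['ee_pos'],s['ft_force'],s['width'])
im=camera("scene");cv2.imwrite("pics/s3.png",cv2.resize(im[180:420,220:500],None,fx=2.4,fy=2.4,interpolation=cv2.INTER_CUBIC)[...,::-1])
E
```

```text
6.15 [ 0.4413582  -0.21072187  0.22292317] [ 0.67211883  0.37471312 -1.61339126] 0.02568516939517472
```

View pics/s3.png

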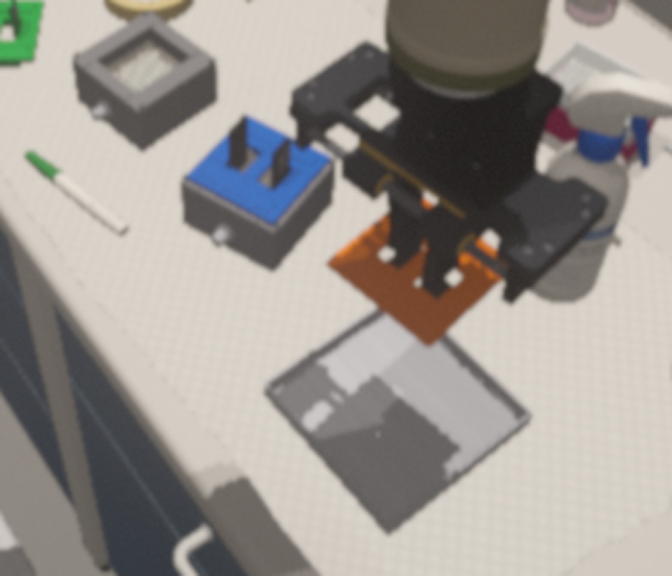

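The cover is held level above the tray (plate at crop 420,270), and the spray bottle behind is clear. I'm lowering it to just above the floor.

Call:
step_arm:
  commands:
    - [0.003,0.002,0.02,0,0,0]
    - [0,0,0.03,0,0,0]
    - [0,0,0.03,0,0,0]
    - [0,0,0.03,0,0,0]
    - [0,0,0.025,0,0,0]
    - [0,0,0.015,0,0,0]
    - [0,0,0.008,0,0,0]
    - [0,0,0.004,0,0,0]
    - [0,0,0,0,0,0]
    - [0,0,0,0,0,0]

```text
time: 7.2
ee_pos: [0.4446, -0.2038, 0.0621]
eef_rot: [0.649, 0.761, 0.0, 0.0]
ft_force: [-0.0, 0.0, -2.0]
width: 0.026
```

Call:
step_arm:
  commands:
    - [0,0,0.002,0,0,0]
    - [0,0,0.002,0,0,0]
    - [0,0,0.001,0,0,0]
    - [0,0,0,0,0,0]

```text
time: 7.6
ee_pos: [0.444, -0.2039, 0.0564]
eef_rot: [0.649, 0.761, 0.0, -0.0]
ft_force: [0.2, 0.1, -0.6]
width: 0.0258
```

Call:
step_arm:
  commands:
    - [0,0,0.001,0,0,0]
    - [0,0,0.001,0,0,0]
    - [0,0,0,0,0,0]

```text
time: 7.9
ee_pos: [0.444, -0.2039, 0.0544]
eef_rot: [0.649, 0.761, -0.0, -0.0]
ft_force: [-0.0, -0.5, -0.5]
width: 0.0258
```

Call:
step_arm:
  commands:
    - [0,0,0.001,0,0,0]
    - [0,0,0.001,0,0,0]
    - [0,0,0,0,0,0]

```text
time: 8.2
ee_pos: [0.4443, -0.204, 0.0538]
eef_rot: [0.649, 0.761, 0.001, -0.0]
ft_force: [-7.6, 3.7, 22.9]
width: 0.0258
```

It's on the floor (23 N upward). Easing off 1 mm, then releasing.

Call:
step_arm:
  commands:
    - [0,0,-0.001,0,0,0]
    - [0,0,0,0,0,0]

```text
time: 8.4
ee_pos: [0.4443, -0.204, 0.054]
eef_rot: [0.649, 0.761, 0.0, 0.0]
ft_force: [-3.8, 1.3, 9.2]
width: 0.026
```

Call:
step_arm:
  commands:
    - [0,0,0,0,0,0]
    - [0,0,0,0,0,0]
    - [0,0,0,0,0,0]
    - [0,0,0,0,0,0]
    - [0,0,0,0,0,0]
    - [0,0,0,0,0,0]
    - [0,0,0,0,0,0]
    - [0,0,0,0,0,0]
  gripper: 1

```text
time: 9.2
ee_pos: [0.444, -0.2039, 0.0534]
eef_rot: [0.649, 0.761, -0.0, -0.0]
ft_force: [-0.4, 1.3, -0.4]
width: 0.0812
```

Call:
step_arm:
  commands:
    - [0,0,-0.01,0,0,0]
    - [0,0,-0.02,0,0,0]
    - [0,0,-0.03,0,0,0]
    - [0,0,-0.04,0,0,0]
    - [0,0,-0.04,0,0,0]
    - [0,0,-0.04,0,0,0]
    - [0,0,0,0,0,0]
    - [0,0,0,0,0,0]

```text
time: 10.0
ee_pos: [0.4444, -0.2041, 0.2345]
eef_rot: [0.649, 0.761, 0.001, 0.001]
ft_force: [-0.2, 0.4, 0.2]
width: 0.0873
```

```bash
python3 - <<'E'
from h import *
s=read_state();print(s['time'],s['ee_pos'],s['ft_force'],s['width'])
c=get_calibration("wrist");im=camera("wrist")
for k in mask(im,(5,150,80),(20,255,255)):
    if cv2.contourArea(k)>1500: print("orange wrist",cv2.boundingRect(k),rect(c,k,.031))
im=camera("scene");c=get_calibration("scene")
for nm,lo,hi,z in(("orange",(5,150,80),(20,255,255),.031),("blue",(105,150,100),(120,255,255),.066)):
    for k in mask(im,lo,hi):
        if cv2.contourArea(k)>500: print(nm,cv2.boundingRect(k),rect(c,k,z))
cv2.imwrite("pics/s4.png",cv2.resize(im[180:420,220:500],None,fx=2.4,fy=2.4,interpolation=cv2.INTER_CUBIC)[...,::-1])
E
```

```text
10.0 [ 0.44438399 -0.20408242  0.23445063] [-0.16165452  0.35542337  0.23109431] 0.08728231896683669
orange wrist (276, 168, 88, 83) [ 443.6 -203.1   88.5   89.     9.1]
orange (352, 314, 65, 57) [ 443.3 -205.1   89.7   89.2    9.8]
blue (300, 231, 56, 41) [470.6  15.6  83.5  85.5  20. ]
```

View pics/s4.png

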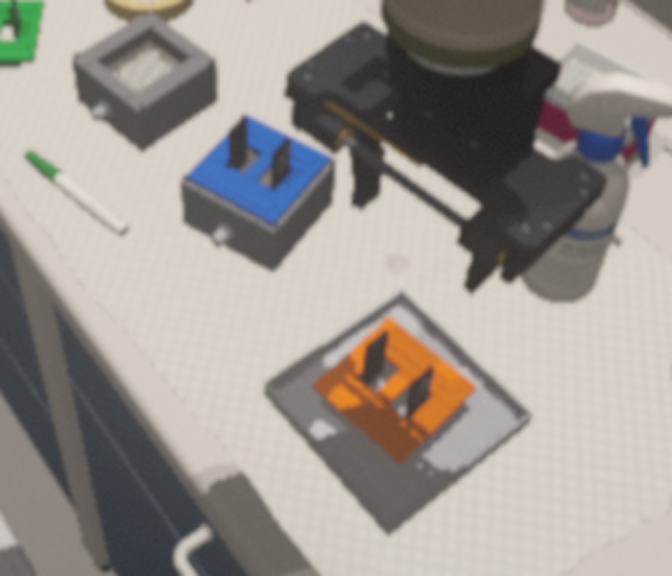

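The orange cover lies flat in the tray, tabs up (crop 395,390). The blue cover is in place, and the gripper is clear.

```bash
python3 -c "
from bench import *
print(close_job())"
```

```text
the job is handed in; nothing more can be done
None
```

The orange cover is off its housing and lying flat, tabs up, in the steel tray, and the job is handed in. I squeezed its tabs with a 30 N grip, lifted it straight off, set it on the tray floor and backed the gripper away, all in about 10 s of robot time.

**Last checks before handing in:**
- **Position:** the wrist and scene cameras put the cover's centre within 4 mm of the tray's centre, and they agree with each other to 2 mm.
- **Resting on the floor:** I felt the floor at 23 N with the tool at the expected height. The scene picture shows the cover level with its tabs up.
- **Blue cover:** it reads within 0.5 mm of its starting place in the scene view and is still on its housing.
- **Gripper:** it is open, 18 cm above the set-down height, and the wrist force is near zero.

**Disagreements:**
- With the tabs squeezed, the gripper read 25.7 mm, against the 28 mm stated for fully pressed tabs. The cover released and held normally.
- The cameras differed by up to 2 mm on where the orange cover started, within the calibration tolerance.

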